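Park the stir bar by rocking the sample cell, then hold a probe through the guide hole

ROBOT

A 6-joint arm with a two-finger parallel gripper is mounted at the origin on a cart in front of the work surface, level with it; the furniture and walls round the work are solid. World frame = base frame: x ahead of the robot, y to its left, z up, the work surface at z = 0. Lengths are in m, angles in rad, forces in N, time in s.
With the tool pointing down it reaches from about 0.425 to 0.95 m from the base axis. Payload 3.5 kg.
Tool frame: the origin (TCP) lies at the very end of the fingers, on their centre line; the grasp point (between the pads) lies 19 mm behind it; z points along the fingers, y is the line along which they close (so a half turn about z gives the same grasp; the last joint's range is limited). The gripper opens to 85 mm and grips with 20 to 120 N. Pads are 22 mm wide; open, the fingers measure 114 mm over their backs; the gripper's body (76 mm by 85 mm) begins 54 mm behind the grasp point. The pads swing forward as they close: fully open they stand 13 mm farther back than shut.
Start: joints at [-0.15, 0.286, 1.577, -0, 1.279, -0.15], TCP at [0.675, 0, 0.231] pointing down, gripper open.
Joint ranges: [-2.77, 2.77], [-0.9, 2.22], [0.21, 2.48], [-1.53, 4.67], [0.24, 2.81], [-2.84, 2.84]. Speed limits (rad/s): [2.79, 2.79, 3.14, 3.14, 3.14, 3.14].

INTERFACE

Orientations are given as a unit quaternion [x, y, z, w].
In Python, from plant import ctrl, imaging, sign_off gives the robot as it stands (ctrl), with the cameras (imaging) and the job as plain functions.
- The arm moves only by the tool run_rows, called in YAML: its name, and indented under it one key for each argument. Schema: {"type":"object","properties":{"rows":{"type":"string"},"grip_n":{"type":"number"},"only":{"type":"string"},"quiet":{"type":"boolean"},"lines":{"type":"string"}},"required":["rows"],"additionalProperties":false}. rows is a string of 1 to 10 rows, parted by semicolons, with the numbers parted by spaces; each row has 7 numbers: dx, dy, dz in fractions of the full range, 1 being 0.3 m, then a rotation vector rx, ry, rz in a scale on which 1.0 is pi rad, then the opening from 0.0 (shut) to 1.0 (fully open); each row is the pose to reach, as a shift and turn from the pose commanded when the call began, along the tool's axes at that moment; what a row does not reach only later rows make up. A row lasts 1/8 s, in which the tool goes at most 0.0625 m and 0.188 rad, less where a joint would pass 70% of its speed; a pose out of reach is approached as far as the arm can. The fingers move at their own pace and stop on an object; grip_n is the grip in N (left out, the last holds). Time passes only in rows, so rows that do not move let the fingers close. The tool returns the time, the measured TCP pose, the force, the opening and the grip force at its end. only (a regular expression) keeps the lines of the reply that match it, lines (a string "A,B") keeps lines A to B, and quiet returns only ok. No shift or turn number may pass 1 either way. Input that does not fit is refused with a message, and nothing moves.
- ctrl.get_state(): the state, without advancing time (a new reading comes with each control period).
- imaging.read_camera(name): name is "scene" or "side" or "wrist"; returns a dict with "pixels" (480x640x3 uint8, red, green, blue), "camera_matrix" (3x3 intrinsics, pixels), "xyz" and "orientation" of the camera in the world. Camera axes: x right, y down, z forward; pixel columns grow to the right and rows downward; lengths in m; the calibration is good to about 2 mm. A picture is of the moment at which its call begins. There is no depth.
- sign_off(): hands the job in; it is judged then, once.
The state is a dict: "time": time; "qpos": joint angles; "dq": joint speeds; "joint_efforts": joint torques, N m; "eef_pos": TCP position; "tcp_rot": TCP orientation; "contact_force": force on the tool from outside, world axes, zero at the start; "wrist_torque": the same for the moment, N m; "opening": opening from 0.0 (shut) to 1.0 (fully open); "finger_force": force on a finger pad.
Only numpy, scipy, OpenCV 4.12 (cv2) and the standard library are available. Lean on these libraries where they do the work, as an engineer would, in place of code of your own. Each camera call takes 0.05 s, during which the arm holds its last target. There are 200 camera calls.

TASK

Tip the rocking sample cell all the way down on the side of its deep well so that the stir bar rolls into the well, then rock the cell back fully level. Then take the probe from its holder, lower its stem upright through the guide hole without touching the rig or the bar, and finish still gripping it, steady and centred in the hole, with its tip about a centimetre above the cell's floor. Leave the beaker, the vial and the weighing boat alone.

Things in the scene. Friction and masses are not known exactly. Their poses are not given: they have to be found in the camera images.
- station: The rig, fixed: aluminium base plate 84 x 136 x 8 mm, two posts, and a grey guide plate on them (70 x 44 mm, from 95 to 105 mm above the worktop) with one hole in its middle. Origin: on the worktop straight below the hole. y runs along the cell from the deep well (-y) to the plain end (+y); x along the pivot; z up. Yaw within 0.4 rad (well on the right seen from the robot).
- guide_hole (a point): Centre of the guide hole's mouth at the top face of the guide plate, 105 mm above the worktop. Round straight hole, 20 mm in diameter, 10 mm deep (through), directly over the middle of the cell.
- cell (a joint): Rocking cell: open steel trough, 40 x 100 mm, walls 3 mm, pivot along the rig's x, 66 mm above its origin. 0 = level (hard stop, start), grows as the well end goes down, 0.45 rad = fully tipped (hard stop). Stays where left; 2 to 3 N on a tongue moves it. Level: rim 76 mm, main floor 52 mm above the worktop; the well at the -y end, 20 to 47 mm from the middle, is 6 mm deeper and keeps the bar.
- well_tongue (a point): Point on top of the flat tongue (30 mm wide, 4 mm thick, 48 mm long) that sticks out of the cell's rim at the well end, 84 mm from the pivot along the cell, 10 mm above it when level. It is 76 mm above the worktop when level, 39 mm when fully tipped. Push down here to tip the cell. Moves with the cell.
- plain_tongue (a point): The same point on the equal tongue at the plain (+y) end: 76 mm above the worktop when level, 112 mm when the cell is fully tipped. Push down here to bring the cell back level.
- bar_centre (a point): Centre of the white stir bar (a round bar 8 mm thick, 25 mm long) that lies loose on the cell's main floor below the guide hole, across the cell; it rolls.
- holder: Fixed upright holder: grey plastic tube, 34 mm outside and 16 mm inside diameter, top 92 mm above the worktop, on a round foot of 68 mm diameter. Origin: centre of the foot's underside; z up.
- probe: The loose probe, about 80 g (may vary by 30%): plain steel stem 10 mm in diameter, 85 mm long, below a black round head 24 mm in diameter and 50 mm tall (a 3 mm button on top). Origin at the tip of the stem, z along the probe towards the head. At the start it stands upright in the holder, head resting on the holder's top, tip 7 mm above the worktop.
- probe_tip (a point): Tip of the probe's stem (the probe's origin).
- probe_head (a point): Point to grip on the probe's axis in its head, 113 mm above the tip and 28 mm above the head's underside.
- beaker: Small glass beaker, 52 mm wide, 70 mm tall, a bystander. Origin: centre of the underside.
- vial: Brown sample vial with a black cap, 21 mm wide, 60 mm tall, a bystander. Origin: centre of the underside.
- boat: White square weighing boat, 78 x 78 mm, 18 mm tall, a bystander. Origin: centre of the underside.
- stir_bar: The stir bar itself; its origin lies on its skin, 4 mm from the bar's axis, and turns as it rolls; x along the bar. See bar_centre.

How it is judged:
On the way, in this order (a step that is already met when the one before it is completed fails the run):
1. the cell is tipped fully down on the well side (beyond 0.4 rad) and the stir bar lies at the well end (value of joint cell above 0.4 rad and y of bar_centre in the frame of station below -0.018 m), for 0.2 s.
2. the cell is back level with the stir bar in the well (value of joint cell below 0.05 rad and y of bar_centre in the frame of station below -0.02 m and z of bar_centre in the frame of station between 0.044 and 0.0545 m), for 0.2 s.
3. the probe's tip has gone below the guide plate, centred in the hole, the cell still level (z of probe_tip in the frame of station below 0.092 m and horizontal distance between probe_tip and guide_hole below 0.005 m and value of joint cell below 0.05 rad and contact force between probe and the fingers above 1 N), for 0.1 s.
At the end, for the whole second after the job is handed in: The gripper holds the probe still and upright (within 0.10 rad) through the guide hole, the tip within 4 mm of the hole's axis and 3 to 20 mm above the cell's main floor, touching nothing but the fingers; the cell is level (below 0.05 rad) and the stir bar lies in the well (all of step 2 and horizontal distance between probe_tip and guide_hole below 0.004 m and angle between probe's own z axis and vertical below 0.1 rad and z of probe_tip in the frame of station between 0.055 and 0.072 m and contact force between probe and the fingers above 1 N and contact force between probe and station below 0.1 N and contact force between probe and holder below 0.1 N and linear speed of probe below 0.02 m/s); the arm keeps its last pose, push and grip.
It fails at once if the probe touches the rig (guide plate, posts or cell) (contact force between probe and station above 0.2 N).
It fails at once if the probe touches the stir bar (contact force between probe and stir_bar above 0.2 N).
It fails at once if the beaker, the vial or the weighing boat is moved by more than 20 mm (distance of any of beaker, vial, boat from where it was at the start of the episode above 0.02 m).
It also fails if it takes over 67 s, if anything falls off the work surface, if the arm or the gripper's body presses on something with over 40 N, if the wrist force passes 120 N, or if a joint passes its speed limit or range.

## Working session

There is one attempt and no reset: what is moved stays moved. The work goes in short steps, Python scripts to look and compute and a tool call to move; the robot and the scene stay as the last step left them, time stands still between calls to the robot, and variables do not carry over. Pictures are saved under pics/ and viewed, at most 10 in all, crops included, and the job is handed in when it is done.

```bash
ls; mkdir -p pics
```

Run:
```python
from plant import ctrl, imaging, sign_off
import cv2,numpy as np
for n in ["scene","side","wrist"]:
    r=imaging.read_camera(n); cv2.imwrite(f"pics/{n}0.png",r["pixels"][:,:,::-1])
    print(n,np.round(r["camera_matrix"],1).tolist(),r["xyz"],r["orientation"])
print(ctrl.get_state())
```

```text
pics
plant.py
scene [[512.0, 0.0, 325.6], [0.0, 512.0, 240.5], [0.0, 0.0, 1.0]] [-0.34991789 -0.44610948  0.64228617] [ 0.74604416 -0.41817851  0.26421265 -0.44579875]
side [[603.8, 0.0, 324.2], [0.0, 603.8, 248.6], [0.0, 0.0, 1.0]] [ 0.45896749 -1.20618113  0.73976257] [ 0.84903794 -0.04240191  0.02395233 -0.52608264]
wrist [[346.7, 0.0, 318.7], [0.0, 346.7, 239.3], [0.0, 0.0, 1.0]] [0.67430726 0.0776883  0.37168106] [ 9.88019403e-01  1.13213580e-04 -1.37979587e-03  1.54323500e-01]
{'time': 0.15, 'qpos': array([-1.49972106e-01,  2.87002157e-01,  1.57783347e+00,  6.15291956e-06,
        1.27857938e+00, -1.50034346e-01]), 'dq': array([ 0.00087431, -0.00157161, -0.00311259,  0.00144904, -0.00131237,
        0.00106174]), 'joint_efforts': array([ 7.91554030e-04, -4.06602967e+01, -2.93140125e+01, -8.94972595e-05,
        3.96185191e-03, -2.97825103e-06]), 'eef_pos': array([6.74497811e-01, 1.25791045e-04, 2.30242187e-01]), 'tcp_rot': array([ 7.07085111e-01,  7.07127864e-01, -5.38407842e-04, -7.35095783e-04]), 'contact_force': array([ 0.62396905, -0.04821916, -0.19899086]), 'wrist_torque': array([-0.02174289,  0.03047095, -0.01130747]), 'finger_force': 0.0, 'opening': 1.000681255700779}
```

View pics/scene0.png

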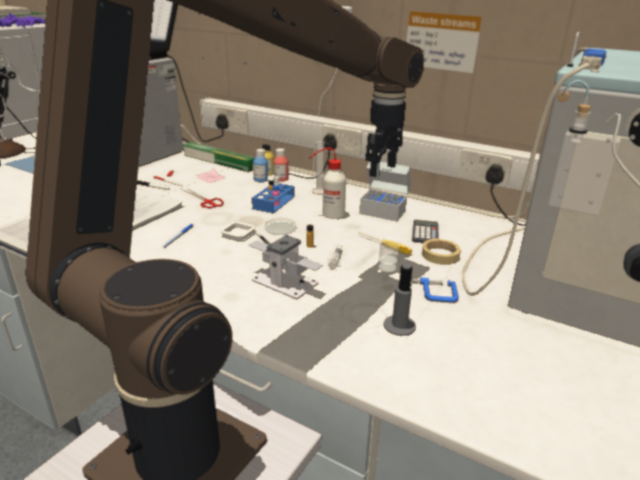

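View pics/side0.png

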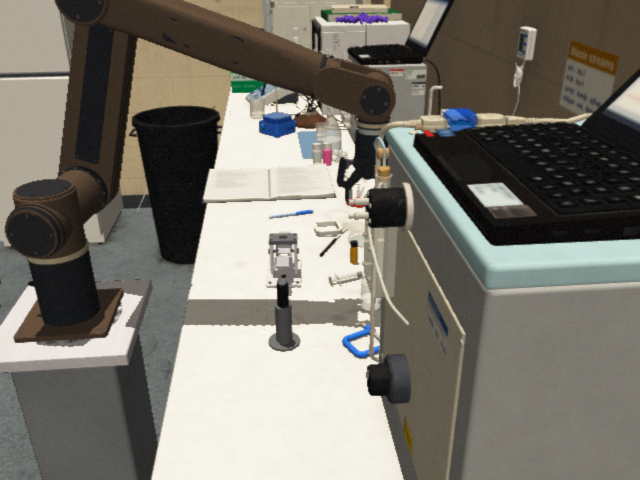

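View pics/wrist0.png

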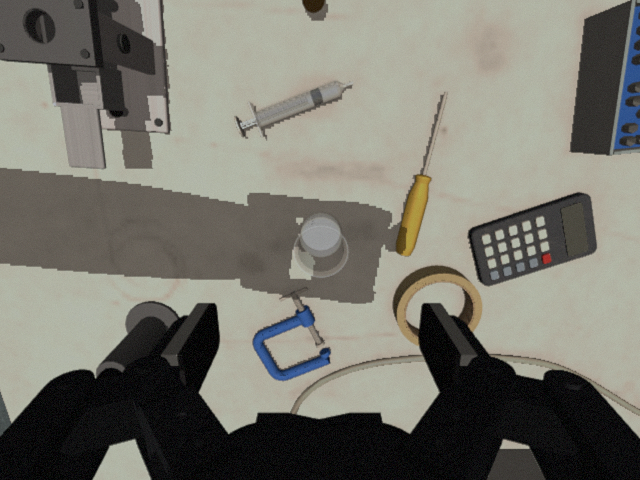

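Create h.py:
```python
import numpy as np,cv2
from scipy.spatial.transform import Rotation as R
from plant import ctrl, imaging, sign_off
def ray(r,p):
    d=R.from_quat(r["orientation"]).apply(np.linalg.solve(r["camera_matrix"],[p[0],p[1],1.])); return np.array(r["xyz"]),d/np.linalg.norm(d)
def atz(r,p,z):
    o,d=ray(r,p); return np.round(o+d*(z-o[2])/d[2],4)
def tri(*rp):
    A=0;b=0;L=[ray(*x) for x in rp]
    for o,d in L: P=np.eye(3)-np.outer(d,d);A=A+P;b=b+P@o
    x=np.linalg.solve(A,b); return np.round(x,4),[round(float(np.linalg.norm(np.cross(x-o,d))),4) for o,d in L]
def proj(r,X):
    c=R.from_quat(r["orientation"]).inv().apply(np.array(X)-r["xyz"]); q=r["camera_matrix"]@c; return q[:2]/q[2]
def totool(dw):  # world shift -> tool axes
    return np.round(R.from_quat(ctrl.get_state()["tcp_rot"]).inv().apply(dw),4)
```

Run:
```python
from h import *
w,s,c=[imaging.read_camera(n) for n in("wrist","side","scene")]
print("hole w",atz(w,(40,26),.105),"tongue end",atz(w,(87,166),.076),"beaker",atz(w,(322,255),0),"vial",atz(w,(314,4),.06))
print("hole tri",tri((s,(284,240)),(c,(284,245))))
print("probe top tri",tri((s,(283,279)),(c,(405,268))),"foot",atz(s,(285,341),0),atz(c,(400,326),0), "boat",atz(c,(238,233),.01),"vial",atz(c,(310,247),0),"beak",atz(c,(388,270),0))
```

```text
hole w [0.4852 0.1436 0.105 ] tongue end [0.4789 0.0475 0.076 ] beaker [ 0.6772 -0.0603  0.    ] vial [0.67   0.1695 0.06  ]
hole tri (array([0.4886, 0.1479, 0.0931]), [0.0007, 0.0007])
probe top tri (array([ 0.4752, -0.1471,  0.141 ]), [0.0055, 0.0055]) foot [ 0.4761 -0.1514  0.    ] [ 0.4707 -0.1533  0.    ] boat [0.6057 0.3833 0.01  ] vial [0.6602 0.1859 0.    ] beak [ 0.6638 -0.0381  0.    ]
```

The manual's scale: shifts go in shares of 0.3 m and turns go in shares of pi rad. Converting my numbers, -0.135 m is -0.45, -0.06 m is -0.2.

run_rows:
  rows: "0.0667 -0.1133 -0.1 0 0 0 1;0.1333 -0.2267 -0.2 0 0 0 1;0.2 -0.3333 -0.3 0 0 0 1;0.2667 -0.45 -0.4 0 0 0 0.6;0.2667 -0.45 -0.4 0 0 0 0.3;0.2667 -0.45 -0.4 0 0 0 0"

```text
time: 1.05
eef_pos: [0.54, 0.0799, 0.3508]
tcp_rot: [0.707, 0.707, -0.0, 0.0]
contact_force: [0.3, 0.3, -0.5]
opening: 0.376
finger_force: 0.0
```

Run:
```python
from h import *
import pickle
r=imaging.read_camera("wrist"); pickle.dump(r,open("w1.pkl","wb")); cv2.imwrite("pics/w1.png",r["pixels"][:,:,::-1])
```

```text
(no output)
```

View pics/w1.png

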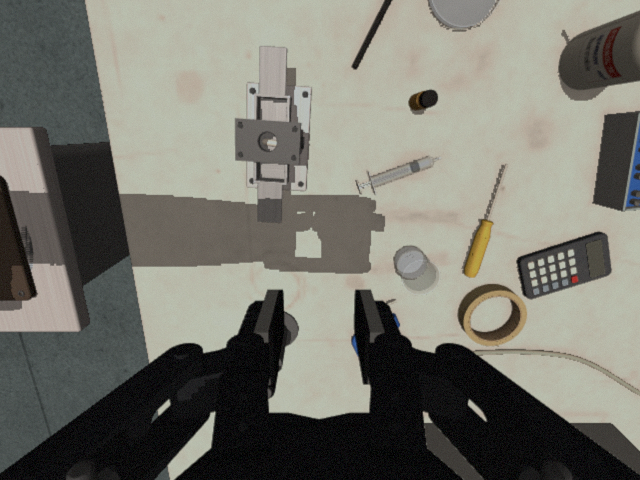

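run_rows:
  rows: "-0.1333 0.1333 0 0 0 0 0;-0.2667 0.2667 0 0 0 0 0;-0.2667 0.2667 0 0 0 0 0;-0.2667 0.2667 0 0 0 0 0"

```text
time: 1.6
eef_pos: [0.6199, -0.0005, 0.3491]
tcp_rot: [0.708, 0.707, -0.001, -0.002]
contact_force: [-0.5, 0.6, 0.6]
opening: -0.001
finger_force: 0.0
```

Run:
```python
from h import *
import pickle
r=imaging.read_camera("wrist"); pickle.dump(r,open("w2.pkl","wb")); im=r["pixels"][:,:,::-1]
a=cv2.resize(im[20:220,100:300],(400,400),interpolation=cv2.INTER_CUBIC);b=cv2.resize(im[240:440,100:300],(400,400),interpolation=cv2.INTER_CUBIC)
cv2.imwrite("pics/w2.png",np.hstack([a,b]))
w=pickle.load(open("w1.pkl","rb"))
print("hole",atz(w,(268,142),.105),"well end",atz(w,(270,222),.076),"plain end",atz(w,(273,47),.076),"probe",atz(w,(278,330),.14))
print(r["xyz"],proj(r,(.485,.145,.105)),proj(r,(.474,-.15,.145)))
```

```text
hole [0.4848 0.1432 0.105 ] well end [0.4789 0.0464 0.076 ] plain end [0.4904 0.2401 0.076 ] probe [ 0.4919 -0.0666  0.14  ]
[0.62014337 0.07699967 0.49080174] [185.40895806  57.45383224] [193.34371988 335.65365799]
```

View pics/w2.png

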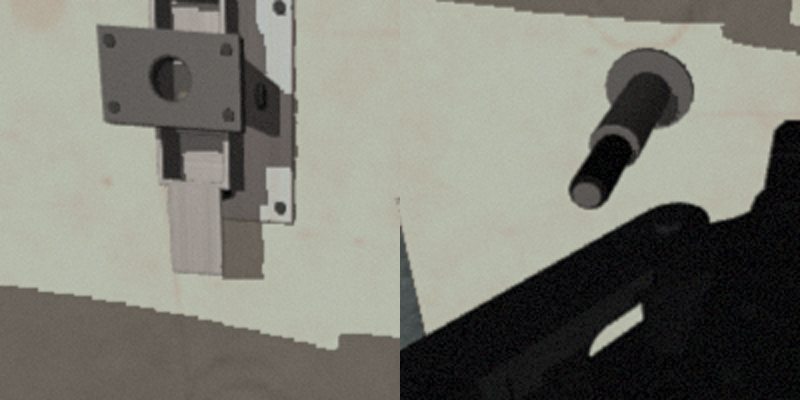

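Run:
```python
from h import *
import pickle
w=pickle.load(open("w1.pkl","rb"));r=pickle.load(open("w2.pkl","rb"))
s,c=[imaging.read_camera(n) for n in("side","scene")]
print("hole",tri((w,(268,142)),(r,(185.5,59))),atz(r,(185.5,59),.105))
print("well end",tri((w,(270,222)),(r,(198.5,156.5))),atz(r,(198.5,156.5),.076))
print("probe top",tri((r,(193.5,337)),(s,(283,279)),(c,(405,268))),atz(r,(193.5,337),.145),"foot",atz(r,(225,283.5),0.005))
for n,i,(x,y) in(("sd",s,(284,290)),("sc",c,(400,300)),("sd2",s,(284,258)),("sc2",c,(285,265))):
    cv2.imwrite(f"/tmp/{n}.png",cv2.resize(i["pixels"][y-50:y+50,x-50:x+50,::-1],(400,300) if 0 else (300,300),interpolation=cv2.INTER_CUBIC))
cv2.imwrite("pics/m.png",np.vstack([np.hstack([cv2.imread(f"/tmp/{a}.png") for a in p]) for p in(("sd","sc"),("sd2","sc2"))]))
```

```text
hole (array([0.485 , 0.1434, 0.1057]), [0.0002, 0.0002]) [0.4849 0.1436 0.105 ]
well end (array([0.4788, 0.0465, 0.0776]), [0.0005, 0.0005]) [0.4778 0.046  0.076 ]
probe top (array([ 0.4739, -0.1502,  0.1434]), [0.0022, 0.0056, 0.0062]) [ 0.474  -0.1518  0.145 ] foot [ 0.4738 -0.1495  0.005 ]
```

View pics/m.png

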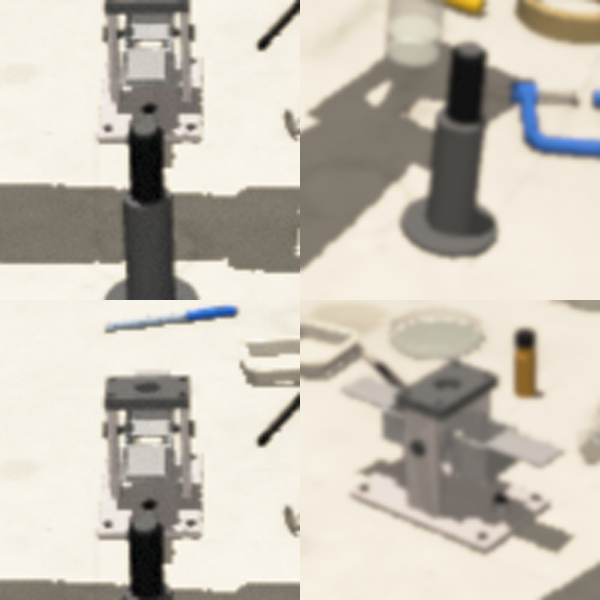

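In the tool's units: 0.26 m is 0.8667, -0.14 m is -0.4667.

run_rows:
  rows: "0.05 -0.1167 0.15 0 0 0 0;0.1 -0.2333 0.3 0 0 0 0;0.1467 -0.35 0.45 0 0 0 0;0.1933 -0.4667 0.6 0 0 0 0;0.1933 -0.4667 0.7333 0 0 0 0;0.1933 -0.4667 0.8333 0 0 0 0;0.1933 -0.4667 0.8667 0 0 0 0;0.1933 -0.4667 0.8667 0 0 0 0"

```text
time: 2.75
eef_pos: [0.4799, 0.0584, 0.0917]
tcp_rot: [0.707, 0.707, 0.0, 0.0]
contact_force: [0.2, 0.0, 0.2]
opening: 0.001
finger_force: 0.0
```

In the tool's units: 0.048 m is 0.16, 0.046 m is 0.1533.

run_rows:
  rows: "0 0 0.0267 0 0 0 0;0 0 0.0467 0 0 0 0;0 0 0.0633 0 0 0 0;0 0 0.08 0 0 0 0;0 0 0.0967 0 0 0 0;0 0 0.1133 0 0 0 0;0 0 0.1267 0 0 0 0;0 0 0.14 0 0 0 0;0 0 0.1533 0 0 0 0;0 0 0.16 0 0 0 0"

```text
time: 4.0
eef_pos: [0.4797, 0.0582, 0.0429]
tcp_rot: [0.707, 0.707, -0.0, -0.0]
contact_force: [-0.2, 0.4, 1.4]
opening: -0.001
finger_force: 0.9
```

run_rows:
  rows: "0 0 0.0033 0 0 0 0;0 0 0.0067 0 0 0 0;0 0 0.01 0 0 0 0;0 0 0.01 0 0 0 0"

```text
time: 4.5
eef_pos: [0.4799, 0.058, 0.0402]
tcp_rot: [0.707, 0.707, -0.0, -0.0]
contact_force: [0.7, 0.1, 0.1]
opening: 0.002
finger_force: 0.5
```

In the tool's units: 0.003 m is 0.01, 0.002 m is 0.0067.

run_rows:
  rows: "0 0 0.0033 0 0 0 0;0 0 0.0067 0 0 0 0;0 0 0.01 0 0 0 0;0 0 0.01 0 0 0 0"

```text
time: 5.0
eef_pos: [0.4802, 0.0581, 0.0387]
tcp_rot: [0.707, 0.707, -0.0, -0.0]
contact_force: [-4.3, 1.2, 11.2]
opening: -0.004
finger_force: 5.1
```

```bash
python3 - <<'E'
from h import *
s,c,w=[imaging.read_camera(n)for n in("side","scene","wrist")]
f=lambda i,x,y:cv2.resize(i["pixels"][y-50:y+50,x-50:x+50,::-1],(400,400),interpolation=cv2.INTER_CUBIC)
cv2.imwrite("pics/t.png",np.hstack([f(s,284,245),f(c,285,260)]))
E
```

```text
(no output)
```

View pics/t.png

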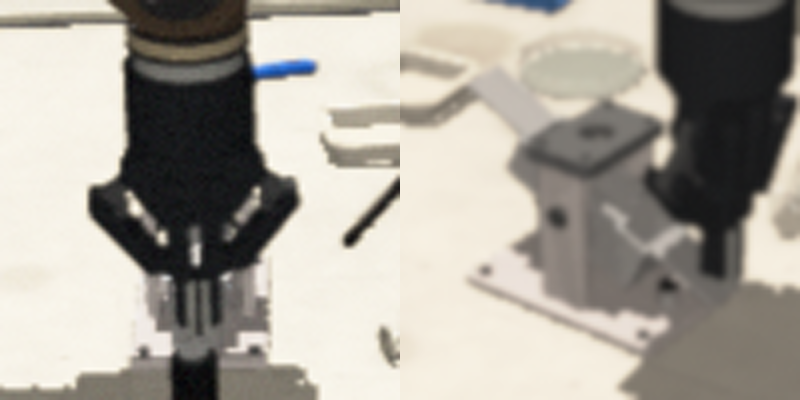

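In the tool's units: 0.168 m is 0.56, -0.125 m is -0.4167.

run_rows:
  rows: "0 0 0 0 0 0 0;0 0 0 0 0 0 0;0 0 -0.1333 0 0 0 0;0 0 -0.2833 0 0 0 0;0 0 -0.4167 0 0 0 0;0.1667 0.01 -0.4167 0 0 0 0;0.3333 0.02 -0.4167 0 0 0 0;0.5 0.03 -0.4167 0 0 0 0;0.56 0.0333 -0.4167 0 0 0 0;0.56 0.0333 -0.3333 0 0 0 0"

```text
time: 6.4
eef_pos: [0.4915, 0.2273, 0.1388]
tcp_rot: [0.706, 0.708, 0.002, 0.001]
contact_force: [-0.2, 0.3, 0.2]
opening: 0.001
finger_force: 0.0
```

run_rows:
  rows: "0 0 0.02 0 0 0 0;0 0 0.04 0 0 0 0;0 0 0.0567 0 0 0 0;0 0 0.0733 0 0 0 0;0 0 0.09 0 0 0 0;0 0 0.1067 0 0 0 0;0 0 0.1233 0 0 0 0;0 0 0.14 0 0 0 0;0 0 0.1567 0 0 0 0;0 0 0.1733 0 0 0 0"

```text
time: 7.65
eef_pos: [0.4898, 0.226, 0.0848]
tcp_rot: [0.707, 0.707, -0.0, -0.0]
contact_force: [0.4, 1.4, 2.5]
opening: -0.002
finger_force: 1.0
```

In the tool's units: 0.011 m is 0.0367, 0.01 m is 0.0333.

run_rows:
  rows: "0 0 0.0133 0 0 0 0;0 0 0.0233 0 0 0 0;0 0 0.03 0 0 0 0;0 0 0.0333 0 0 0 0;0 0 0.0367 0 0 0 0;0 0 0.0367 0 0 0 0"

```text
time: 8.4
eef_pos: [0.49, 0.2261, 0.076]
tcp_rot: [0.707, 0.707, -0.001, -0.0]
contact_force: [-4.2, 0.3, 10.2]
opening: 0.003
finger_force: 5.1
```

In the tool's units: -0.246 m is -0.82, -0.176 m is -0.5867.

run_rows:
  rows: "0 0 0 0 0 0 0;0 0 0 0 0 0 0;0 0 -0.1333 0 0 0 0;0 0 -0.3 0 0 0 0;-0.1 0 -0.4333 0 0 0 0;-0.2833 0 -0.5 0 0 0 0.5;-0.4667 0 -0.5667 0 0 0 1;-0.65 0 -0.5867 0 0 0 1;-0.82 0 -0.5867 0 0 0 1;-0.82 0 -0.5867 0 0 0 1"

```text
time: 9.65
eef_pos: [0.4895, -0.023, 0.2498]
tcp_rot: [0.709, 0.705, -0.001, -0.0]
contact_force: [0.3, 1.1, 0.6]
opening: 1.001
finger_force: 0.0
```

Run:
```python
from h import *
import pickle
r=imaging.read_camera("wrist");pickle.dump(r,open("w3.pkl","wb"))
u,v=proj(r,(.483,.11,.06)).astype(int); p,q=proj(r,(.4738,-.1505,.145)).astype(int); print(u,v,p,q)
f=lambda x,y:(lambda a,b:(print("origin",a,b),cv2.resize(r["pixels"][b:b+120,a:a+120,::-1],(400,400),interpolation=cv2.INTER_CUBIC))[1])(min(max(x-60,0),520),min(max(y-60,0),360))
cv2.imwrite("pics/w3.png",np.hstack([f(u,v),f(p,q)]))
```

```text
311 60 302 379
origin 251 0
origin 242 319
```

View pics/w3.png

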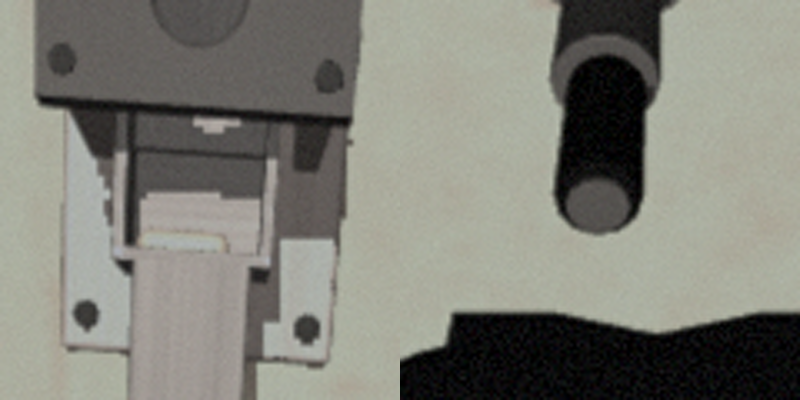

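Run:
```python
from h import *
import pickle
r=pickle.load(open("w3.pkl","rb"));w=pickle.load(open("w2.pkl","rb"))
print("bar",atz(r,(305,72),.05),"probe",atz(r,(301,381),.145),tri((r,(301,381)),(w,(193.5,337))))
print(ctrl.get_state()["eef_pos"],ctrl.get_state()["tcp_rot"])
```

```text
bar [0.477  0.1023 0.05  ] probe [ 0.4728 -0.1524  0.145 ] (array([ 0.4729, -0.1536,  0.143 ]), [0.0004, 0.0004])
[ 0.4894277  -0.02134553  0.24966416] [ 7.08325955e-01  7.05885064e-01 -5.23034054e-04 -5.86424190e-04]
```

run_rows:
  rows: "-0.1467 -0.02 0.0333 0 0 0 1;-0.2933 -0.04 0.1 0 0 0 1;-0.4367 -0.055 0.1667 0 0 0 1;-0.4367 -0.055 0.1667 0 0 0 1;-0.4367 -0.055 0.2667 0 0 0 1;-0.4367 -0.055 0.3667 0 0 0 1;-0.4367 -0.055 0.45 0 0 0 1;-0.4367 -0.055 0.4933 0 0 0 1;-0.4367 -0.055 0.4933 0 0 0 1"

```text
time: 10.82
eef_pos: [0.4733, -0.1497, 0.1018]
tcp_rot: [0.707, 0.708, -0.0, -0.001]
contact_force: [-0.0, -0.4, 0.1]
opening: 0.997
finger_force: 0.0
```

In the tool's units: -0.002 m is -0.0067.

run_rows:
  rows: "-0.0067 0 0 0 0 0 0.5;-0.0067 0 0 0 0 0 0;-0.0067 0 0 0 0 0 0;-0.0067 0 0 0 0 0 0;-0.0067 0 0 0 0 0 0;-0.0067 0 0 0 0 0 0;-0.0067 0 0 0 0 0 0;-0.0067 0 0 0 0 0 0"
  grip_n: 50

```text
time: 11.82
eef_pos: [0.4739, -0.1533, 0.103]
tcp_rot: [0.707, 0.707, 0.0, 0.001]
contact_force: [-1.0, 0.3, 5.0]
opening: 0.27
finger_force: 48.9
```

run_rows:
  rows: "0 0 -0.0667 0 0 0 0;0 0 -0.1667 0 0 0 0;0 0 -0.3 0 0 0 0;0 0 -0.4333 0 0 0 0;0 0 -0.5 0 0 0 0;0 0 -0.5 0 0 0 0;0 0 -0.5 0 0 0 0"

```text
time: 12.7
eef_pos: [0.4727, -0.1525, 0.2503]
tcp_rot: [0.707, 0.707, -0.0, -0.002]
contact_force: [-0.4, -0.5, -0.9]
opening: 0.267
finger_force: 49.0
```

In the tool's units: 0.296 m is 0.9867, 0.15 m is 0.5.

run_rows:
  rows: "0.0667 0.0033 0 0 0 0 0;0.2 0.01 0 0 0 0 0;0.35 0.0167 0 0 0 0 0;0.5 0.0233 0 0 0 0 0;0.65 0.03 0 0 0 0 0;0.8 0.0367 0 0 0 0 0;0.9333 0.0417 0 0 0 0 0;0.9867 0.0417 0 0 0 0 0;0.9867 0.0417 0 0 0 0 0;0.9867 0.0417 0 0 0 0 0"

```text
time: 13.95
eef_pos: [0.4858, 0.1423, 0.2519]
tcp_rot: [0.707, 0.707, -0.0, -0.0]
contact_force: [-0.0, -0.6, -0.5]
opening: 0.27
finger_force: 49.0
```

Run:
```python
from h import *
import pickle
D={n:imaging.read_camera(n) for n in("side","scene","wrist")};pickle.dump(D,open("w4.pkl","wb"))
L=[]
for n,sz,z in(("side",60,6),("scene",60,6),("wrist",130,3)):
    r=D[n];a=proj(r,(.485,.1434,.14));x,y=(a-sz/2).astype(int)
    if n=="wrist": print(a); 
    x=min(max(x,0),640-sz);y=min(max(y,0),480-sz)
    print(n,x,y,260/sz);L.append(cv2.resize(r["pixels"][y:y+sz,x:x+sz,::-1],(260,260),interpolation=cv2.INTER_CUBIC))
cv2.imwrite("pics/w4.png",np.hstack(L))
```

```text
side 252 193 4.333333333333333
scene 254 197 4.333333333333333
[318.08835039 232.80721696]
wrist 253 167 2.0
```

View pics/w4.png

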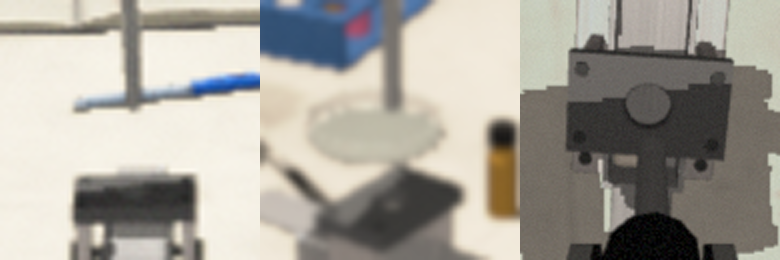

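Run:
```python
from h import *
import pickle
D=pickle.load(open("w4.pkl","rb"));s,c,w=D["side"],D["scene"],D["wrist"]
print("tip",tri((s,(282.7,217.7)),(c,(284.7,222.4))))
for z in(.105,.15,.157,.165): print(z,proj(w,(.485,.1434,z)),proj(s,(.485,.1434,z)),proj(c,(.485,.1434,z)))
print(atz(w,(317,219.5),.105))
g=cv2.cvtColor(w["pixels"],cv2.COLOR_RGB2GRAY)
print(g[204:250:2,300:340:2])
# stem edges in side and scene
for n in("side","scene"):
    g=cv2.cvtColor(D[n]["pixels"],cv2.COLOR_RGB2GRAY)
    print(n);print(g[196:226:2,272:296] if n=="side" else g[196:230:2,272:298])
```

```text
tip (array([0.487 , 0.1441, 0.1533]), [0.0009, 0.0009])
0.105 [318.188235   221.09813803] [282.51125832 236.2217444 ] [284.71934895 241.78335759]
0.15 [318.05502451 236.71387867] [281.8687938  219.47653822] [284.40219035 223.7418624 ]
0.157 [318.03017839 239.62649057] [281.76727474 216.83054387] [284.35180077 220.87546231]
0.165 [318.00010097 243.15234799] [281.65072252 213.79272471] [284.29385667 217.57932564]
[0.484  0.1448 0.105 ]
[[105 102 106 105 103 105 104 102 104 102 105 104 103 102 101 102 105 101
  103 103]
 [101 101 103 101 106 104 103 104 100 101 101 102 103 103 105 103 101 104
  103 105]
 [103 103 100 101 101 104  98  98  91  89 100 101 101  98 104 103 101 101
  101  94]
 [102 100 102 105 100  85  76  85  85  82  92  81  85 102 100 106 104 106
  101  57]
 [104 103 101 104  80  80  83  85  92  85  88  87  81  55  57  56  57  55
   55  55]
 [100 102 103  81  85  89  85  83  87  85  91  89  88  73  50  47  48  51
   49  51]
 [ 58  56  56  70  91  86  86  88  90  86  91  85  92  87  51  49  51  51
   54  54]
 [ 50  59  46  81  86  90  85  85  89  88  92  87  87  89  58  51  
[... 3974 characters left out ...]
11 227 231
  232 232 232 232 232 232 233 233]
 [215 212 213 213 211 210 209 209 208 197 165 132 117 116 145 193 217 222
  225 227 230 232 232 233 233 233]
 [200 200 203 207 211 213 214 213 208 196 166 133 118 117 143 183 203 207
  208 209 213 219 225 228 230 232]
 [204 196 191 194 197 200 201 199 194 190 174 155 146 151 168 190 207 210
  204 198 196 199 205 216 225 229]
 [185 183 183 183 184 184 185 185 185 184 184 183 182 182 183 184 185 185
  184 182 188 198 203 209 220 226]
 [184 184 184 184 185 185 186 186 186 186 186 186 186 185 185 184 185 184
  184 184 186 189 189 189 204 220]
 [187 187 186 186 186 187 186 186 187 186 186 186 186 185 186 186 186 187
  188 187 185 182 179 178 189 215]]
```

In the tool's units: 0.039 m is 0.13, 0.034 m is 0.1133.

run_rows:
  rows: "0.005 0 0.04 0 0 0 0;0.005 0 0.08 0 0 0 0;0.005 0 0.1133 0 0 0 0;0.005 0 0.13 0 0 0 0;0.005 0 0.13 0 0 0 0;0.005 0 0.13 0 0 0 0"

```text
time: 14.85
eef_pos: [0.4863, 0.1446, 0.2138]
tcp_rot: [0.707, 0.707, 0.0, 0.0]
contact_force: [0.6, 0.1, -0.6]
opening: 0.27
finger_force: 49.0
```

Run:
```python
from h import *
import pickle
D={n:imaging.read_camera(n) for n in("side","scene","wrist")};pickle.dump(D,open("w5.pkl","wb"))
L=[]
for n,sz in(("side",40),("scene",40),("wrist",100)):
    r=D[n];a=proj(r,(.485,.1434,.11));x,y=(a-sz/2).astype(int)
    if n=="wrist": y-=10
    S=400 if n=="wrist" else 200
    print(n,x,y,S/sz,a);im=cv2.resize(r["pixels"][y:y+sz,x:x+sz,::-1],(S,S),interpolation=cv2.INTER_CUBIC)
    L.append(cv2.convertScaleAbs(im,alpha=2) if n=="wrist" else im)
cv2.imwrite("pics/w5.png",np.hstack([np.vstack(L[:2]),L[2]]))
```

```text
side 262 214 5.0 [282.44072934 234.38347596]
scene 264 219 5.0 [284.68467715 239.81106015]
wrist 267 179 4.0 [317.5168606 239.4160607]
```

View pics/w5.png

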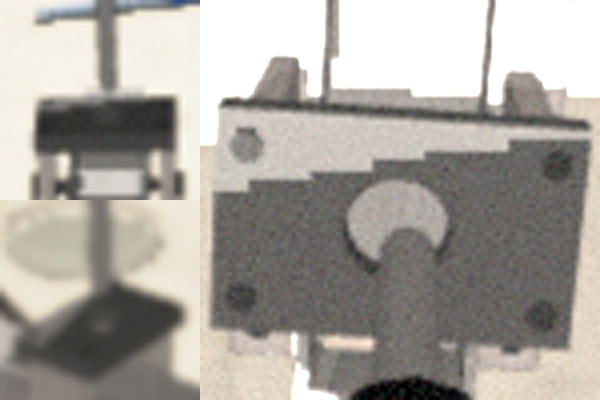

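Run:
```python
from h import *
import pickle
D=pickle.load(open("w5.pkl","rb"));s,c,w=D["side"],D["scene"],D["wrist"]
print("hole",atz(w,(316.25,235.5),.105),w["xyz"])
for z in(.114,.117,.12): print(z,"tip rim",atz(w,(319.1,179+228/4),z),"stem centre col",atz(w,(319.1,242),z))
# plate corners (composite px) -> hole as mean
P=[(246-200,145),(559-200,165),(241-200,296),(541-200,317)]
Q=np.array([atz(w,(267+a/4,179+b/4),.105) for a,b in P]);print(Q,Q.mean(0))
for n in("side","scene"):
    g=cv2.cvtColor(D[n]["pixels"],cv2.COLOR_RGB2GRAY);r=(214,240) if n=="side" else (219,252)
    print(n);print(g[r[0]:r[1]:1,274:296])
print([proj(x,(.4848,.1445,z)).round(1) for x in(s,c) for z in(.105,.117)])
```

```text
hole [0.484  0.1449 0.105 ] [0.48575903 0.22219878 0.35551461]
0.114 tip rim [0.4862 0.1473 0.114 ] stem centre col [0.4862 0.1427 0.114 ]
0.117 tip rim [0.4862 0.1482 0.117 ] stem centre col [0.4862 0.1437 0.117 ]
0.12 tip rim [0.4862 0.1492 0.12  ] stem centre col [0.4862 0.1447 0.12  ]
[[0.456  0.1606 0.105 ]
 [0.5143 0.1568 0.105 ]
 [0.454  0.1308 0.105 ]
 [0.5118 0.1265 0.105 ]] [0.484025 0.143675 0.105   ]
side
[[237 236 234 231 228 222 198 131 119 116 117 152 178 162 172 162 151 151
  146 142 130 114]
 [215 209 204 199 191 181 158 113 114 116 108 113 130 120 125 135 131 131
  130 132 131 128]
 [159 147 149 141 137 129 121 102 115 113 104 106 130 137 170 219 223 224
  223 225 227 225]
 [132 133 131 133 136 135 126 113 116 116 131 181 225 227 230 237 236 238
  238 238 239 238]
 [225 227 228 228 228 228 214 155 117 115 136 201 236 239 240 240 239 239
  241 241 242 242]
 [240 239 240 239 239 239 225 166 119 115 138 200 236 241 240 241 241 242
  242 242 242 242]
 [242 242 242 241 241 240 228 164 124 117 135 200 238 240 241 242 241 240
  243 242 242 243]
 [241 242 242 241 242 241 23
[... 4208 characters left out ...]
5  73  66  60  59  59  59  59
   59  59  61  66]
 [ 80  69  61  58  58  58  58  59  59  61  62  61  60  59  58  58  59  59
   60  62  67  81]
 [ 66  61  59  58  58  57  57  56  57  58  58  59  59  58  59  59  60  61
   65  74  88 105]
 [ 63  61  60  59  58  58  54  52  54  56  59  59  58  59  59  61  63  69
   80  97 112 124]
 [ 66  64  62  61  60  57  53  52  54  57  58  59  59  61  61  66  76  89
  103 116 126 133]
 [ 68  66  66  64  63  61  57  56  57  58  59  59  60  63  70  82  97 109
  118 126 130 133]
 [ 78  72  68  67  66  65  64  62  60  60  60  61  64  74  86 101 112 117
  119 124 127 130]]
[array([282.4, 236. ]), array([282.2, 231.6]), array([284.3, 241.7]), array([284.2, 236.9])]
```

In the tool's units: 0.03 m is 0.1, -0.0015 m is -0.005.

run_rows:
  rows: "0 -0.005 0 0 0 0 0;0 -0.005 0 0 0 0 0;0 -0.005 0.02 0 0 0 0;0 -0.005 0.04 0 0 0 0;0 -0.005 0.06 0 0 0 0;0 -0.005 0.08 0 0 0 0;0 -0.005 0.1 0 0 0 0;0 -0.005 0.1 0 0 0 0;0 -0.005 0.1 0 0 0 0"

```text
time: 16.12
eef_pos: [0.4846, 0.1446, 0.1835]
tcp_rot: [0.707, 0.707, 0.0, 0.0]
contact_force: [0.6, 0.0, -0.7]
opening: 0.267
finger_force: 49.0
```

Run:
```python
from h import *
import pickle
w=imaging.read_camera("wrist");pickle.dump(w,open("w6.pkl","wb"))
g=cv2.cvtColor(w["pixels"],cv2.COLOR_RGB2GRAY)
u,v=proj(w,(.484,.1445,.105));print(u,v)
u,v=int(u),int(v);np.set_printoptions(linewidth=250);print(v-24,u-20);print(g[v-24:v+30:2,u-20:u+22])
```

```text
318.5323045905696 249.32653785942784
225 298
[[100  98  99 ...  51  51  56]
 [ 90  88  91 ...  48  53  50]
 [ 53  51  55 ...  47  57  50]
 ...
 [ 53  57  47 ...  52  48  56]
 [ 54  55  50 ...  45  55  47]
 [ 51  53  49 ...  53  50  53]]
```

Run:
```python
import pickle,cv2
w=pickle.load(open("w6.pkl","rb"));g=cv2.cvtColor(w["pixels"],cv2.COLOR_RGB2GRAY)
for v in range(231,272,2): print(v,*g[v,300:339])
```

```text
231 49 52 53 47 50 55 54 48 54 54 52 54 49 52 50 49 50 47 49 55 47 48 48 52 51 46 52 50 48 50 49 47 55 55 51 50 52 49 49
233 51 42 50 49 47 48 49 46 49 53 53 52 52 53 51 52 48 51 52 51 56 49 50 47 50 51 47 57 51 49 50 53 51 46 44 52 47 55 48
235 50 55 50 56 52 52 55 48 51 51 49 46 51 46 51 50 46 45 40 44 44 49 48 49 47 44 51 49 51 48 46 53 48 52 49 52 49 53 49
237 44 53 47 48 50 50 44 54 51 46 49 66 75 75 69 56 53 61 51 59 58 56 57 70 76 68 58 51 47 53 43 51 49 50 48 51 49 49 48
239 50 52 51 50 51 49 50 54 70 81 84 86 73 59 53 56 59 49 61 51 57 59 54 52 60 76 85 88 67 56 50 49 52 51 49 54 56 51 48
241 44 56 51 53 50 47 62 81 85 85 86 78 57 52 52 50 55 53 56 57 56 60 46 53 49 66 85 87 84 83 72 49 47 52 53 49 48 56 50
243 52 45 49 50 49 65 80 84 90 86 82 80 50 52 53 56 59 57 55 58 60 53 55 57 55 60 81 83 85 85 88 73 48 45 50 52 51 48 49
245 53 49 45 48 56 85 85 89 84 88 85 74 55 54 50 60 56 55 58 57 58 56 53 54 51 53 81 87 84 86 83 89 70 49 48 51 54 48 50
247 51 45 45 42 56 79 89 84 86 90 85 68 50 53 48 52 51 58 54 58 59 56 53 56 55 50 83 90 84 87 84 86 60 35 47 50 50 48 53
249 52 51 4
[... 740 characters left out ...]
51 47 47 46 48 45 59 56 55 59 54 57 61 56 59 55 58 56 47 49 45 45 50 52 43 50 52 52 52 49 49 45
263 52 53 52 53 49 52 49 54 56 48 48 54 53 58 50 55 58 56 56 58 58 59 49 57 57 54 54 47 50 56 50 51 45 50 52 43 46 50 50
265 51 54 50 50 53 48 49 49 55 47 46 53 55 54 53 55 54 55 51 59 62 57 59 54 50 53 49 48 47 53 50 53 51 44 54 46 52 49 53
267 50 55 45 51 50 50 53 54 53 51 51 55 51 52 57 57 54 55 56 57 55 57 58 61 56 56 55 48 49 55 52 51 50 46 48 50 47 51 53
269 52 54 48 52 51 49 52 53 50 50 53 48 50 56 54 57 57 58 61 61 58 53 52 54 54 54 51 45 50 51 51 50 49 48 48 49 53 46 51
271 51 51 47 50 50 50 51 49 50 53 47 48 51 52 56 57 52 56 57 56 54 53 54 56 56 51 52 44 51 51 52 50 47 50 51 52 54 51 51
```

Run:
```python
from h import *
import pickle
w=pickle.load(open("w6.pkl","rb"))
for z in(.085,.087,.089):print(z,"tip y",atz(w,(318.5,235.7),z)[1]-.005)
print("hole top y",atz(w,(318,235.7),.105)[1]-.01,"x",atz(w,(318,247),.105)[0],atz(w,(318.5,247),.105)[0],ctrl.get_state()["contact_force"])
```

```text
0.085 tip y 0.1429
0.087 tip y 0.1435
0.089 tip y 0.1441
hole top y 0.14409999999999998 x 0.4836 0.484 [ 0.04160322  0.31817284 -1.02597296]
```

In the tool's units: 0.024 m is 0.08, 0.022 m is 0.0733.

run_rows:
  rows: "0.0013 -0.001 0.02 0 0 0 0;0.0013 -0.001 0.04 0 0 0 0;0.0013 -0.001 0.06 0 0 0 0;0.0013 -0.001 0.0733 0 0 0 0;0.0013 -0.001 0.08 0 0 0 0;0.0013 -0.001 0.08 0 0 0 0;0.0013 -0.001 0.08 0 0 0 0;0.0013 -0.001 0.08 0 0 0 0"

```text
time: 17.18
eef_pos: [0.4843, 0.145, 0.1596]
tcp_rot: [0.707, 0.707, 0.0, 0.0]
contact_force: [0.5, -0.3, -0.4]
opening: 0.272
finger_force: 49.0
```

Run:
```python
from h import *
w=imaging.read_camera("wrist");g=cv2.cvtColor(w["pixels"],cv2.COLOR_RGB2GRAY)
print(proj(w,(.484,.1445,.105)),ctrl.get_state()["contact_force"])
for v in range(246,284,3): print(v,*g[v,300:339])
```

```text
[318.94881854 263.04491692] [-0.25419292 -0.79404191 -0.53462553]
246 40 52 44 53 52 49 49 54 53 53 47 55 52 52 52 49 49 51 52 46 48 50 54 49 46 51 47 49 46 46 51 53 50 50 49 51 45 50 53
249 50 49 52 53 57 49 45 51 49 49 45 47 46 52 52 51 52 56 56 53 58 57 54 58 51 40 48 42 44 49 52 56 51 51 50 50 52 56 53
252 52 52 51 49 49 45 49 66 83 83 87 59 51 54 49 48 58 59 55 55 54 52 55 53 59 54 64 83 89 77 62 51 46 50 51 52 50 50 52
255 50 50 51 46 46 84 87 84 89 85 81 62 49 55 58 58 58 56 59 57 60 58 56 53 53 52 62 83 90 80 81 89 73 51 44 51 44 56 51
258 53 51 42 68 85 84 84 83 86 84 81 60 47 54 53 56 58 51 58 61 56 57 55 54 55 54 64 84 85 85 87 86 87 80 64 45 54 49 53
261 49 46 39 49 81 83 85 86 84 87 71 54 54 51 55 53 60 55 53 55 53 59 56 58 53 58 59 80 85 85 85 81 85 79 50 38 49 52 50
264 53 46 38 35 49 72 85 85 88 84 66 48 49 54 54 59 52 58 56 56 58 57 58 59 58 48 57 80 84 86 86 86 82 46 34 42 48 46 50
267 52 48 46 36 27 29 51 70 84 82 59 56 57 52 53 63 57 56 55 61 58 57 57 54 56 56 52 75 82 85 73 44 33 29 37 44 51 45 47
270 49 49 52 44 41 33 34 32 27 32 46 54 54 53 57 56 58 54 57 55 57 57 52 57 55 53 48 49 38 33 29 32 31 44 47 44 51 51 50
273 51 49 48 55 46 45 41 33 28 36 48 53 47 51 50 45 51 39 34 24 17 19 36 49 50 48 51 47 33 33 40 41 45 50 52 48 48 51 52
276 56 50 50 50 53 45 30 10 9 0 2 13 9 2 11 3 0 4 9 1 10 11 8 9 5 1 10 0 7 6 18 32 40 46 47 54 51 54 55
279 49 49 37 21 8 7 2 2 1 16 0 7 5 6 16 6 10 0 16 4 2 8 8 9 9 10 4 5 2 0 8 7 2 14 15 33 44 54 50
282 9 7 5 4 8 3 16 7 8 7 4 14 1 10 0 10 1 9 0 4 12 8 11 0 2 13 1 6 9 0 4 1 9 16 7 3 6 23 41
```

```bash
python3 -c "
from plant import ctrl, imaging, sign_off
print(sign_off())"
```

```text
the job is handed in; nothing more can be done
None
```

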